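Seat the star disc in the nursery projector

TASK

The black star disc of the night-light projector stands proud on its spindle, because the notch in its rim is not over the drive pin. Push the disc round with a fingertip until the notch stands over the pin, then press the disc down until it is fully home on the drive plate. Do not lift the disc, and leave the other things on the dresser where they are.

Things in the scene. Friction and masses are not known exactly. Their poses are not given: they have to be found in the camera images.
- projector: Night-light projector: round white case on a wooden foot, 190 mm across, fixed to the dresser; origin at the centre of its underside, on the disc's axis, z up. The top of its white drive plate (166 mm across) lies 66 mm above the dresser. The only drive pin stands on its +x side; three round grey keys on the case mark its -x side.
- pin (a point): Top of the steel drive pin, 65 mm out from the disc's axis and 77 mm above the dresser; x axis outwards, z up. The pin is an oblong upright key with a rounded top near the edge of the drive plate: 10 mm wide, 11 mm tall, reaching from 56 to 80 mm out. Its outer 12 mm shows beyond the disc's rim.
- star_disc: Black plastic disc pierced with small stars, 136 mm across, 4 mm thick; origin on its axis at its underside, x axis through the notch, z up. It stays level and turns either way without end (0.04 N m of friction, stays where left). At the start its underside is 0.3 mm above the pin and its notch 40 to 180 degrees away. Unless the notch is over the pin (within 2 mm at the rim) it cannot go down.
- notch (a point): Middle of the notch, 65 mm out from the disc's axis, level with the disc's top face; x axis outwards, z up. The notch is open at the rim, 15 mm wide, straight-sided and reaches from the rim in to 53 mm from the axis.
- hub (a point): Centre of the top of the disc's low white hub boss, on the axis about which the disc turns: a blunt cone, 34 mm across at its nearly flat top and 40 mm at its foot, standing 7 mm above the disc's top face. Its top is 88 mm above the dresser at the start, 77 mm when the disc is home.
- peg (a point): Centre of the top of the finger peg, a plain upright round white stub 12 mm thick and 12 mm tall on the disc's top face, 50 mm from the axis and straight opposite the notch.
- seat (a joint): How far the disc has gone down its snug spindle, m: 0 at the start (proud), 0.011 fully home on the drive plate, negative if lifted. It takes about 3 N to push it down, anywhere on its top; it stays where it is left.
- dome: The projector's frosted domed cover, taken off and standing on its rim on the dresser: 185 mm across, 90 mm tall; origin at the centre of its underside. To be left alone.
- tin: Empty open aluminium tin standing upright, 76 mm across and 66 mm tall; origin at the centre of its underside. To be left alone.
- bottle: Pale pink push-dispenser bottle with a white pump head, 60 mm across and 146 mm tall; origin at the centre of its underside. To be left alone.
- rattle: Wooden rattle lying flat: a round head 56 mm across and 24 mm tall (origin at the centre of its underside), its 14 mm thick handle reaching 115 mm along its x axis. To be left alone.
Mind the look-alikes: they are no part of the job. Leave any red look-alike of the projector alone.

How it is judged:
By the outcome, as a careful person would: the job done as asked, in the order asked, and still so for the second after the job is handed in, with the robot touching nothing.
It also fails if it takes over 64 s, if anything falls off the work surface, if the arm or the gripper's body presses on something with over 40 N, if the wrist force passes 120 N, or if a joint passes its speed limit or range.

ROBOT

A 6-joint arm with a two-finger parallel gripper is mounted at the origin on the work surface. World frame = base frame: x ahead of the robot, y to its left, z up, the work surface at z = 0. Lengths are in m, angles in rad, forces in N, time in s.
With the tool pointing down it reaches from about 0.35 to 1 m from the base axis. Payload 7.1 kg.
Tool frame: the origin (TCP) lies between the finger pads; the fingertips stand bot.tcp_to_tips ahead of it and the grasp point (between the pads) is the TCP (bot.tcp_to_tips is the distance from the TCP to the fingertips, in m); z points along the fingers, x is the direction in which the jaws open and shut, and the axes are right-handed (so a half turn about z gives the same grasp; the last joint's range is limited). The gripper opens to 85 mm and grips with 20 to 120 N. Pads are 22 mm wide; open, the fingers measure 114 mm over their backs; the gripper's body (76 mm by 85 mm) begins 54 mm behind the grasp point. The pads swing forward as they close: fully open they stand 13 mm farther back than shut.
Start: joints at [-1.297, 0.423, 1.63, -0, 1.089, -0.019], TCP at [0.18, -0.598, 0.25] pointing down, gripper open.
Joint ranges: [-3, 3], [-0.9, 2.11], [0.09, 2.58], [-1.31, 4.45], [0.11, 2.69], [-2.54, 2.54]. Speed limits (rad/s): [2.39, 2.39, 3.01, 3.14, 3.14, 3.14].

INTERFACE

Orientations are given as a unit quaternion [w, x, y, z].
In Python, from workcell import bot, viewer gives the robot as it stands.
- The arm moves only by the tool carry_out, never from a script. Its argument "steps" is one flat list of numbers, 7 for each row, row after row: the closure, from -1 (fully open) to 1 (shut), then the shift along the world's x, y, z in cm, then the turn, a rotation vector about the world's x, y, z in degrees. A call has exactly 5 rows; each row is the pose to reach, as a shift and turn from the pose commanded when the call began; what a row does not reach only later rows make up. A row lasts 1/8 s, in which the tool goes at most 62.5 mm and 10.7 degrees, less where a joint would pass 70% of its speed; a pose out of reach is approached as far as the arm can. A call with a gripper value outside its range is refused whole. The fingers move at their own pace and stop on an object; the grip force is fixed at half the most. Time passes only in rows, so rows that repeat a pose let the fingers close, or fill a call up. It gives the time, the measured TCP pose, the force and the opening at its end, in the units of the state.
- bot.state(): the state, without advancing time (a new reading comes with each control period).
- viewer.grab_frame(name): name is "scene" or "top"; returns a dict with "img" (384x512x3 uint8, red, green, blue), "intrinsics" (3x3 intrinsics, pixels), "k1" (the pictures are not rectified: a ray, as slopes to the right and down, at radius r is drawn at 1 + k1 r^2 times it, then the intrinsics apply), "extrinsics" (4x4, takes a point from camera to world coordinates). Camera axes: x right, y down, z forward; pixel columns grow to the right and rows downward; lengths in m; the calibration is good to about 2 mm. A picture is of the moment at which its call begins. There is no depth.
- bot.finish_job(): hands the job in, once; it reports no verdict.
The state is a dict: "time": time; "q": joint angles; "qvel": joint speeds; "effort": joint torques, N m; "eef_pos": TCP position; "orientation": TCP orientation; "force": force on the tool from outside, world axes, zero at the start; "torque": the same for the moment, N m; "finger_gap": finger opening in m.
Only numpy, scipy, OpenCV 4.12 (cv2) and the standard library are available. Lean on these libraries where they do the work, as an engineer would, in place of code of your own. Each camera call takes 0.05 s, during which the arm holds its last target.

## Working session

There is one attempt and no reset: what is moved stays moved. The work goes in short steps, Python scripts to look and compute and a tool call to move; the robot and the scene stay as the last step left them, time stands still between calls to the robot, and variables do not carry over. Pictures are saved under pics/ and viewed, and the job is handed in when it is done.

Besides the shell and the picture viewer there is one more tool, called after "Emit:" by a JSON object that holds its "name" and its "arguments", one argument or row to a line. carry_out: Moves the arm, as the interface text tells. Its arguments: {"type":"object","properties":{"steps":{"type":"array","items":{"type":"number"}}},"required":["steps"]}

```bash
mkdir -p pics; ls; python3 - <<'E'
from workcell import bot, viewer
import cv2, numpy as np
for n in ["scene","top"]:
    f=viewer.grab_frame(n); cv2.imwrite(f"pics/{n}0.png",cv2.resize(f["img"][:,:,::-1],(768,576),interpolation=cv2.INTER_CUBIC)); cv2.imwrite(f"pics/{n}0raw.png",f["img"][:,:,::-1])
    print(n,f["intrinsics"],f["k1"],np.round(f["extrinsics"],4).tolist())
print(bot.state(),bot.tcp_to_tips)
E
```

```text
pics
scene [[395.30788308   0.         255.96252256]
 [  0.         395.30788308 190.71900379]
 [  0.           0.           1.        ]] 0.012772705534784922 [[-0.8763, 0.4026, -0.2645, 0.8505], [0.4815, 0.7471, -0.4582, 0.552], [0.0132, -0.5289, -0.8486, 0.9722], [0.0, 0.0, 0.0, 1.0]]
top [[404.33346186   0.         251.23165248]
 [  0.         404.33346186 191.03439532]
 [  0.           0.           1.        ]] -0.11308218118025823 [[-0.0178, -0.997, 0.0758, 0.4587], [-0.9998, 0.0168, -0.0133, 0.0794], [0.012, -0.0761, -0.997, 1.3868], [0.0, 0.0, 0.0, 1.0]]
{'time': 0.1, 'q': array([-1.29701232e+00,  4.23766510e-01,  1.63062218e+00,  1.02263315e-05,
        1.08862339e+00, -1.90149219e-02]), 'qvel': array([ 5.08690936e-05, -7.90893094e-04, -1.97432470e-03, -2.14675490e-04,
        4.21741778e-05,  6.71433251e-04]), 'effort': array([ 5.67313236e-04, -5.58423257e+01, -2.82445872e+01, -7.04374679e-05,
        3.04427776e-03,  6.45977522e-06]), 'eef_pos': array([ 0.18028409, -0.59793227,  0.24961873]), 'orientation': array([-4.37604126e-04,  8.02691709e-01, -5.96393760e-01, -5.58759874e-04]), 'force': array([-0.5730838 , -0.03160418,  0.33887797]), 'torque': array([0.02215826, 0.03731802, 0.02808025]), 'finger_gap': 0.08530566821352545} 0.019
```

View pics/scene0.png

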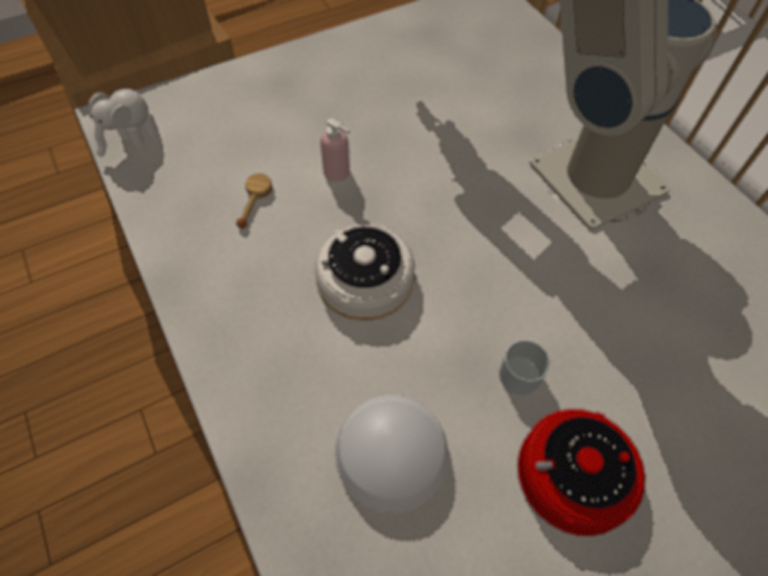

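View pics/top0.png

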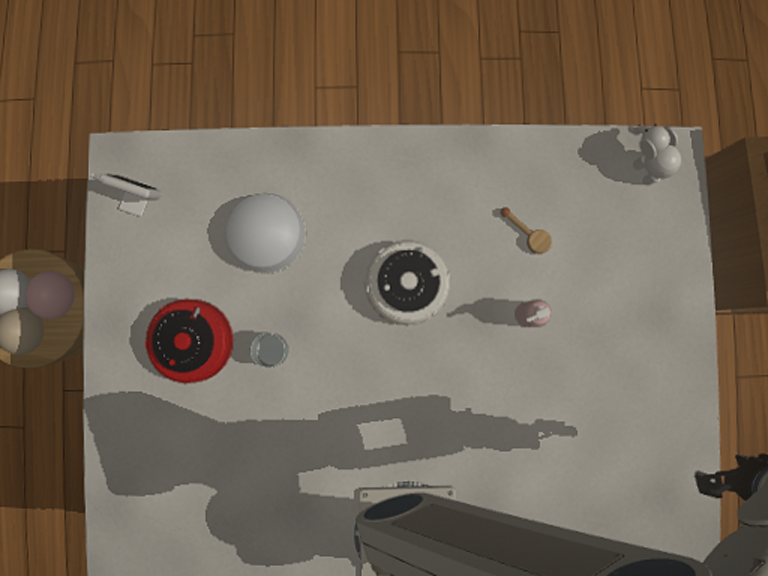

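The scene shows the white projector at about (365,262) in the scene view and (408,281) in the top view. The red look-alike is at (582,465) and (190,340). The dome (265,232 top) and tin (268,348 top) are the other round things. I choose the white projector and crop in on it.

```bash
python3 - <<'E'
import cv2, numpy as np
a=cv2.imread("pics/top0raw.png")[150:225,235:310]
b=cv2.imread("pics/scene0raw.png")[140:220,203:283]
a=cv2.resize(a,(560,560),interpolation=cv2.INTER_CUBIC);b=cv2.resize(b,(560,560),interpolation=cv2.INTER_CUBIC)
cv2.imwrite("pics/cropt.png",a);cv2.imwrite("pics/crops.png",b)
E
```

```text
(no output)
```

View pics/cropt.png

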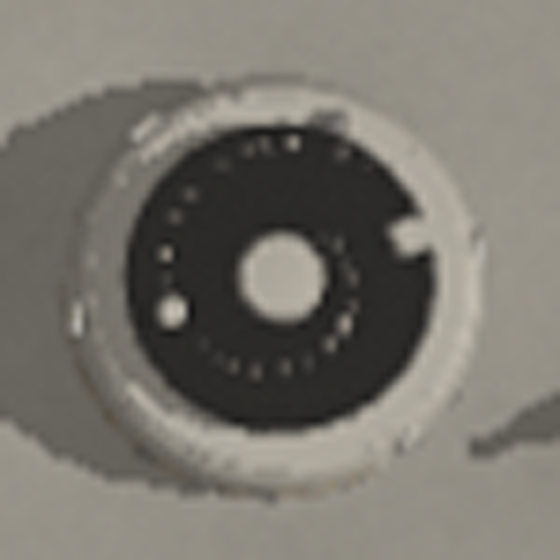

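View pics/crops.png

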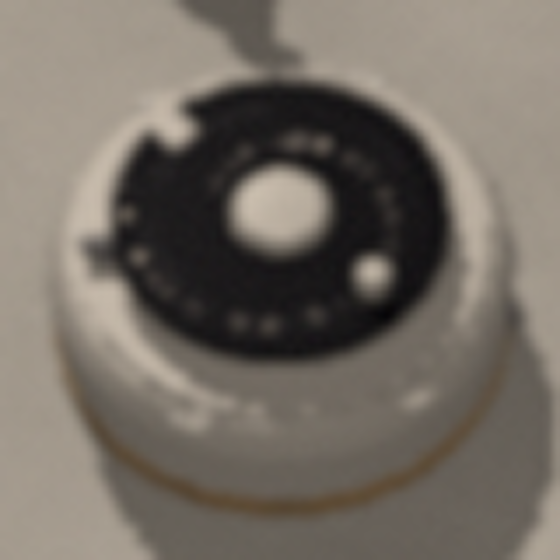

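The crops show the white projector with a black disc: hub at top crop (283,277), peg (172,311), notch (410,237) and grey pin (330,120). In the scene crop the pin is at (100,250) and the notch at (178,130). Next I measure.

```bash
cat > h.py <<'E'
import numpy as np, cv2
from workcell import bot, viewer
def ray(f,uv):
    K=f["intrinsics"];k=f["k1"];xd=np.array([(uv[0]-K[0,2])/K[0,0],(uv[1]-K[1,2])/K[1,1]])
    x=xd.copy()
    for _ in range(20): x=xd/(1+k*(x@x))
    E=np.array(f["extrinsics"]);return E[:3,3],E[:3,:3]@np.array([x[0],x[1],1.])
def onz(f,uv,z):
    o,d=ray(f,uv);return o+d*(z-o[2])/d[2]
def proj(f,p):
    E=np.array(f["extrinsics"]);c=E[:3,:3].T@(np.array(p)-E[:3,3]);x=c[:2]/c[2];x=x*(1+f["k1"]*(x@x));K=f["intrinsics"]
    return np.array([K[0,0]*x[0]+K[0,2],K[1,1]*x[1]+K[1,2]])
def tri(f1,u1,f2,u2):
    o1,d1=ray(f1,u1);o2,d2=ray(f2,u2)
    s=np.linalg.lstsq(np.c_[d1,-d2],o2-o1,rcond=None)[0];a=o1+d1*s[0];b=o2+d2*s[1];return (a+b)/2,np.linalg.norm(a-b)
E
python3 - <<'E'
from h import *
ft=viewer.grab_frame("top");fs=viewer.grab_frame("scene")
T=lambda u,v:np.array([235+(u+.5)/7.4667-.5,150+(v+.5)/7.4667-.5]); S=lambda u,v:np.array([203+(u+.5)/7-.5,140+(v+.5)/7-.5])
P=dict(hub=(T(283,277),S(280,207),.088),peg=(T(172,311),S(373,268),.093),notch=(T(410,237),S(178,130),.070),pin=(T(328,121),S(100,250),.075))
R={}
for n,(a,b,z) in P.items():
    p,e=tri(ft,a,fs,b); R[n]=(onz(ft,a,z),onz(fs,b,z)); print(n,p.round(4),round(e,4),R[n][0][:2].round(4),R[n][1][:2].round(4))
for i in (0,1):
    h=R['hub'][i]
    for n in ('peg','notch','pin'):
        d=R[n][i]-h; print(i,n,np.hypot(*d[:2]).round(4),np.degrees(np.arctan2(d[1],d[0])).round(1))
# dark disc contour fit
for f,n in((ft,'t'),(fs,'s')):
    g=f["img"].max(2).astype(np.uint8); u0,v0=proj(f,[*R['hub'][0][:2],.08])
    m=(g<80).astype(np.uint8); nlab,lab,st,c=cv2.connectedComponentsWithStats(m)
    r=int(30); sub=lab[int(v0)-15:int(v0)+15,int(u0)-15:int(u0)+15]; l=np.bincount(sub[sub>0]).argmax()
    cs,_=cv2.findContours((lab==l).astype(np.uint8),cv2.RETR_EXTERNAL,cv2.CHAIN_APPROX_NONE)
    hull=cv2.convexHull(max(cs,key=len))[:,0]
    W=np.array([onz(f,p,.081)[:2] for p in hull]);print(n,'disc',cv2.minEnclosingCircle((W*1000).astype(np.float32)))
    print('pin-view dims',st[l])
E
```

```text
hub [ 0.5713 -0.0073  0.0816] 0.0007 [ 0.5705 -0.0067] [ 0.5736 -0.0035]
peg [0.5566 0.0414 0.0923] 0.0008 [0.5562 0.0417] [0.5571 0.0416]
notch [ 0.5883 -0.0636  0.0762] 0.0004 [ 0.5887 -0.0642] [ 0.5866 -0.068 ]
pin [ 0.6403 -0.0291  0.0716] 0.0002 [ 0.64   -0.0289] [ 0.641  -0.0268]
0 peg 0.0505 106.5
0 notch 0.0603 -72.4
0 pin 0.0729 -17.7
1 peg 0.048 110.1
1 notch 0.0657 -78.6
1 pin 0.0714 -19.1
t disc ((571.1976318359375, -5.458580493927002), 67.3389892578125)
pin-view dims [ 252  167   41   41 1162]
s disc ((576.0288696289062, -4.0198187828063965), 69.13599395751953)
pin-view dims [ 217  151   50   41 1327]
```

Axis is about (0.572,-0.006), the peg at 107° and the pin at -18.5°, so the disc turns about +54° (CCW). Both views agree with the stated radii (50, 65 and about 72 mm). The closed fingers will go on the clockwise side of the peg, moving over in steps.

Emit:
{"name": "carry_out", "arguments": {
  "steps": [1, 2.7, 4.3, 0, 0, 0, 0, 1, 5.4, 8.6, 0, 0, 0, 0, 1, 8.1, 12.9, 0, 0, 0, 0, 1, 10.8, 17.2, 0, 0, 0, 0, 1, 13.5, 21.5, 0, 0, 0, 0]
}}

```text
time: 0.82
eef_pos: [0.316, -0.3819, 0.2503]
orientation: [-0.0, 0.803, -0.597, 0.0]
force: [-0.0, -0.6, 0.8]
finger_gap: -0.0002
```

Emit:
{"name": "carry_out", "arguments": {
  "steps": [1, 2.7, 4.3, 0, 0, 0, 0, 1, 5.4, 8.6, 0, 0, 0, 0, 1, 8.1, 12.9, 0, 0, 0, 0, 1, 10.8, 17.2, 0, 0, 0, 0, 1, 13.5, 21.5, 0, 0, 0, 0]
}}

```text
time: 1.45
eef_pos: [0.4511, -0.1669, 0.2504]
orientation: [-0.0, 0.803, -0.596, 0.0]
force: [0.1, 0.0, -0.6]
finger_gap: -0.0001
```

Emit:
{"name": "carry_out", "arguments": {
  "steps": [1, 2.7, 4.3, 0, 0, 0, 0, 1, 5.4, 8.6, 0, 0, 0, 0, 1, 8.1, 12.9, 0, 0, 0, 0, 1, 10.8, 17.2, -4, 0, 0, 0, 1, 13.5, 21.8, -8, 0, 0, 0]
}}

```text
time: 2.08
eef_pos: [0.584, 0.0468, 0.1736]
orientation: [-0.0, 0.803, -0.596, 0.001]
force: [1.1, -0.8, -1.5]
finger_gap: 0.0002
```

```bash
python3 - <<'E'
from h import *
ft=viewer.grab_frame("top");fs=viewer.grab_frame("scene");s=bot.state()
print(s["time"],s["eef_pos"].round(4),s["orientation"].round(4),s["finger_gap"],s["force"].round(2))
a=cv2.resize(ft["img"][125:245,205:325,::-1],(400,400),interpolation=cv2.INTER_CUBIC);b=cv2.resize(fs["img"][100:220,180:300,::-1],(400,400),interpolation=cv2.INTER_CUBIC)
cv2.imwrite("pics/c1.png",np.hstack([a,b]))
E
```

```text
2.175 [0.5824 0.0488 0.1697] [ 0.0015  0.8038 -0.595  -0.0023] 8.088366498523855e-05 [-0.5  -0.76 -0.72]
```

View pics/c1.png

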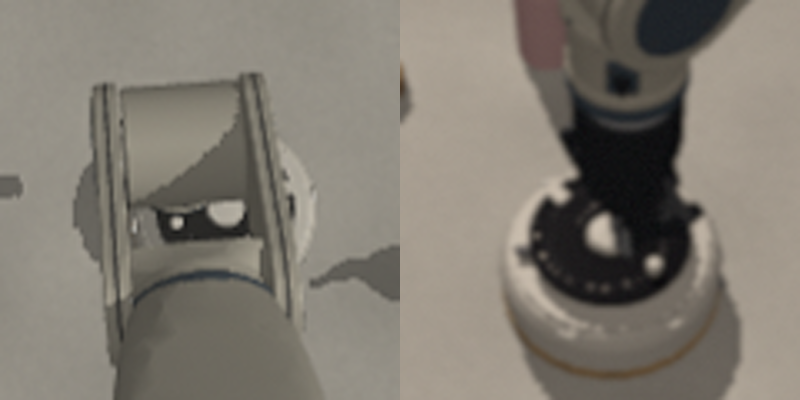

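Emit:
{"name": "carry_out", "arguments": {
  "steps": [1, 0, 0, -2, 0, 0, 0, 1, 0, 0, -4, 0, 0, 0, 1, 0, 0, -5.5, 0, 0, 0, 1, 0, 0, -6.5, 0, 0, 0, 1, 0, 0, -6.5, 0, 0, 0]
}}

```text
time: 2.8
eef_pos: [0.5825, 0.045, 0.1087]
orientation: [0.0, 0.803, -0.596, -0.0]
force: [0.5, 0.2, 0.5]
finger_gap: 0.0002
```

```bash
cat > look.py <<'E'
from h import *
import sys
ft=viewer.grab_frame("top");fs=viewer.grab_frame("scene");s=bot.state()
print(s["time"],s["eef_pos"].round(4),s["orientation"].round(4),s["finger_gap"],s["force"].round(2))
cv2.imwrite("pics/raw_s.png",fs["img"][:,:,::-1]);cv2.imwrite("pics/raw_t.png",ft["img"][:,:,::-1])
a=cv2.resize(ft["img"][155:220,240:305,::-1],(400,400),interpolation=cv2.INTER_CUBIC);b=cv2.resize(fs["img"][135:215,203:283,::-1],(400,400),interpolation=cv2.INTER_CUBIC)
cv2.imwrite(sys.argv[1],np.hstack([a,b]))
E
python3 look.py pics/c2.png
```

```text
2.9 [0.5832 0.0452 0.1096] [-2.000e-04  8.026e-01 -5.965e-01  3.000e-04] 8.635651482166186e-05 [-0.69  0.47 -0.57]
```

View pics/c2.png

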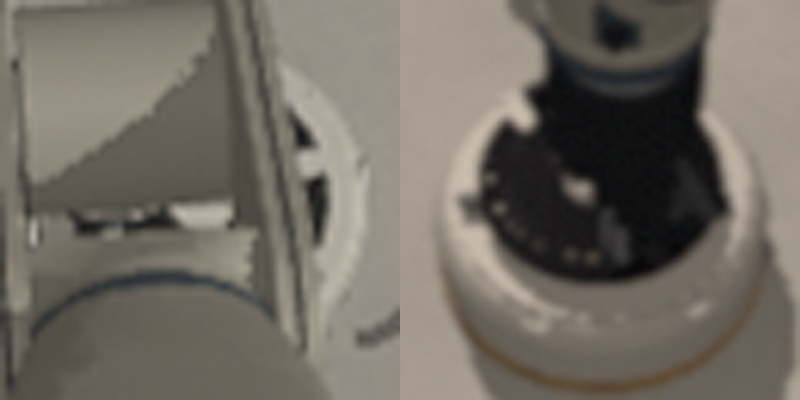

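```bash
python3 - <<'E'
from h import *
fs=viewer.grab_frame("scene");print(bot.state()["eef_pos"].round(4))
img=fs["img"][100:200,203:303,::-1].copy();img=cv2.convertScaleAbs(img,alpha=2,beta=20);img=cv2.resize(img,(600,600),interpolation=cv2.INTER_CUBIC)
for p,c in(([.557,.0415,.093],(0,255,0)),([.557,.0415,.081],(0,255,255)),([.5832,.0452,.09],(0,0,255)),([.572,-.006,.088],(255,0,0))):
    u=(proj(fs,p)-[203,100]+.5)*6; cv2.circle(img,tuple(int(x) for x in u),4,c,1)
cv2.imwrite("pics/c3.png",img)
E
```

```text
[0.5833 0.0452 0.1098]
```

View pics/c3.png

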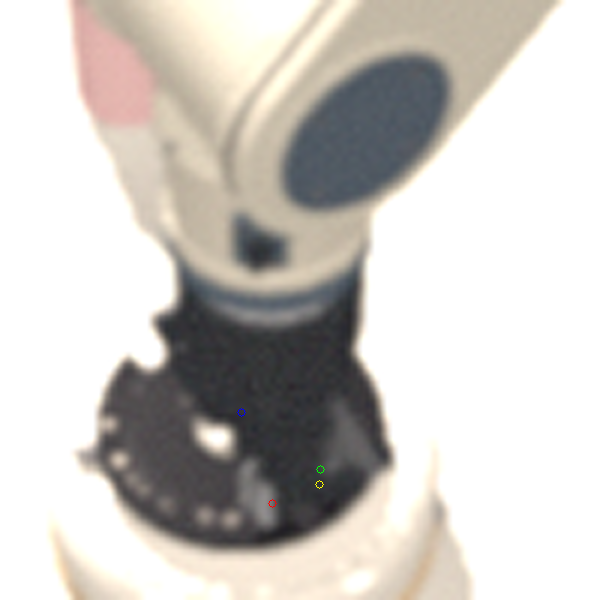

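Nothing is touched yet; the peg is hidden behind the hand in this view. I'll lower another 5 mm and sweep CCW about the axis with the tool turning along.

Emit:
{"name": "carry_out", "arguments": {
  "steps": [1, 0, 0, -0.5, 0, 0, 0, 1, -0.45, 0.09, -0.5, 0, 0, 5, 1, -0.91, 0.13, -0.5, 0, 0, 10, 1, -1.37, 0.12, -0.5, 0, 0, 15, 1, -1.82, 0.08, -0.5, 0, 0, 20]
}}

```text
time: 3.58
eef_pos: [0.5648, 0.0463, 0.1042]
orientation: [-0.0, 0.895, -0.447, 0.0]
force: [1.1, 0.3, -0.9]
finger_gap: -0.0
```

```bash
cat > look2.py <<'E'
from h import *
import sys
fs=viewer.grab_frame("scene");ft=viewer.grab_frame("top");s=bot.state();print(s["time"],s["eef_pos"].round(4),s["orientation"].round(4),s["force"].round(2),s["torque"].round(2))
def mk(f,u0,v0,n):
    img=cv2.convertScaleAbs(f["img"][v0:v0+n,u0:u0+n,::-1],alpha=1.8,beta=10);return cv2.resize(img,(400,400),interpolation=cv2.INTER_CUBIC)
cv2.imwrite(sys.argv[1],np.hstack([mk(ft,240,155,65),mk(fs,203,135,80)]))
E
python3 look2.py pics/c4.png
```

```text
3.675 [0.5644 0.0461 0.1042] [-0.      0.8942 -0.4476  0.    ] [ 0.41  0.34 -1.04] [-0.01  0.04 -0.03]
```

View pics/c4.png

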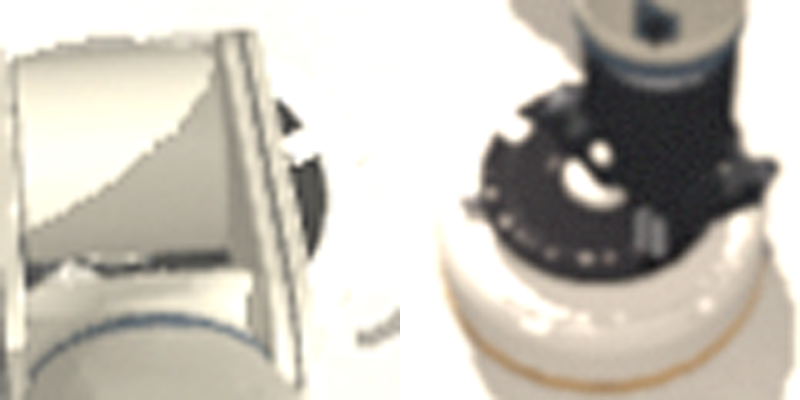

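Emit:
{"name": "carry_out", "arguments": {
  "steps": [1, -0.54, -0.1, 0, 0, 0, 6, 1, -1.07, -0.26, 0, 0, 0, 12, 1, -1.58, -0.47, 0, 0, 0, 18, 1, -2.06, -0.73, 0, 0, 0, 24, 1, -2.51, -1.05, 0, 0, 0, 30]
}}

```text
time: 4.3
eef_pos: [0.5397, 0.0358, 0.1043]
orientation: [-0.0, 0.98, -0.201, 0.0]
force: [0.5, 1.0, 1.2]
finger_gap: -0.0003
```

```bash
python3 look2.py pics/c5.png
```

```text
4.4 [0.5394 0.0354 0.1042] [ 0.      0.9794 -0.2018 -0.    ] [0.02 0.62 0.48] [ 0.05 -0.01 -0.04]
```

View pics/c5.png

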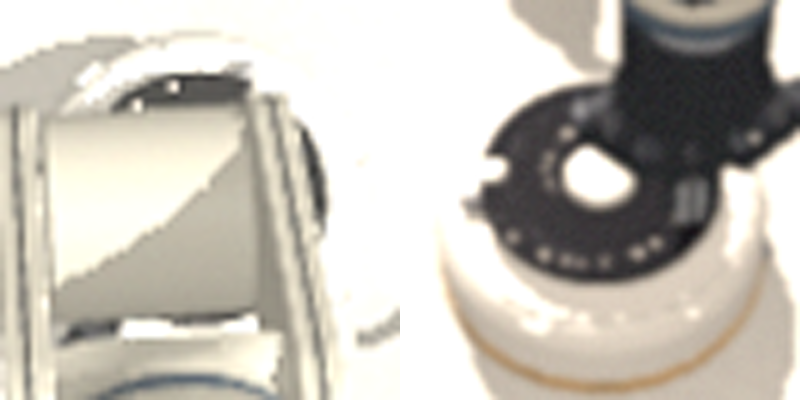

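```bash
cat > pol.py <<'E'
from h import *
import sys
def polar(f,C,z,rs,a):
    out=np.zeros((len(rs),len(a)),np.float32);g=cv2.cvtColor(f["img"],cv2.COLOR_RGB2GRAY).astype(np.float32)
    mx=np.zeros_like(out);my=np.zeros_like(out)
    for i,r in enumerate(rs):
        for j,t in enumerate(a):
            mx[i,j],my[i,j]=proj(f,[C[0]+r*np.cos(t),C[1]+r*np.sin(t),z])
    return cv2.remap(g,mx,my,cv2.INTER_LINEAR)
if __name__=="__main__":
    f=viewer.grab_frame("scene");C=(.573,-.0045)
    a=np.radians(np.arange(-80,30,1.));
    for z,rs in((.081,(.056,.058,.060,.062,.064)),(.072,(.070,.073,.076))):
        P=polar(f,C,z,np.array(rs),a)
        for r,row in zip(rs,P): print(z,r);print(' '.join(f"{int(np.degrees(t).round())}:{int(v)}" for t,v in zip(a,row) if abs(np.degrees(t)+25)<=25))
E
python3 pol.py
```

```text
0.081 0.056
-50:28 -49:28 -48:28 -47:28 -46:33 -45:41 -44:50 -43:60 -42:74 -41:89 -40:105 -39:117 -38:126 -37:136 -36:146 -35:146 -34:147 -33:147 -32:143 -31:136 -30:127 -29:118 -28:106 -27:94 -26:80 -25:70 -24:59 -23:48 -22:40 -21:36 -20:32 -19:29 -18:29 -17:29 -16:29 -15:29 -14:29 -13:29 -12:29 -11:29 -10:29 -9:29 -8:30 -7:31 -6:33 -5:33 -4:34 -3:34 -2:34 -1:34 0:33
0.081 0.058
-50:28 -49:28 -48:28 -47:29 -46:29 -45:40 -44:51 -43:62 -42:77 -41:96 -40:114 -39:131 -38:142 -37:152 -36:163 -35:166 -34:166 -33:167 -32:163 -31:154 -30:145 -29:135 -28:120 -27:104 -26:91 -25:76 -24:63 -23:49 -22:41 -21:36 -20:31 -19:27 -18:27 -17:28 -16:28 -15:29 -14:29 -13:29 -12:29 -11:29 -10:29 -9:29 -8:31 -7:32 -6:34 -5:36 -4:38 -3:39 -2:39 -1:39 0:38
0.081 0.06
-50:28 -49:27 -48:27 -47:27 -46:27 -45:34 -44:48 -43:61 -42:76 -41:93 -40:112 -39:132 -38:146 -37:157 -36:170 -35:177 -34:177 -33:178 -32:176 -31:166 -30:157 -29:147 -28:130 -27:114 -26:98 -25:82 -24:67 -23:51 -22:42 -21:36 -20:30 -19:27 -18:27 -17:27 -16:27 -15:28 -14:28 -13:29 -12:29 -11:29 -10:29 -9:30 -8:31 -7:33 -6:35 -5:37 -4:40 -3:42 -2:
[... 1265 characters left out ...]
-38:190 -37:190 -36:190 -35:190 -34:190 -33:189 -32:189 -31:188 -30:185 -29:182 -28:175 -27:163 -26:153 -25:138 -24:123 -23:110 -22:98 -21:88 -20:83 -19:81 -18:79 -17:84 -16:89 -15:93 -14:99 -13:103 -12:111 -11:121 -10:132 -9:146 -8:160 -7:171 -6:178 -5:184 -4:186 -3:187 -2:188 -1:187 0:186
0.072 0.076
-50:186 -49:186 -48:187 -47:189 -46:188 -45:188 -44:188 -43:189 -42:191 -41:191 -40:191 -39:191 -38:191 -37:191 -36:191 -35:191 -34:191 -33:192 -32:192 -31:191 -30:189 -29:186 -28:179 -27:170 -26:160 -25:145 -24:132 -23:122 -22:113 -21:105 -20:106 -19:107 -18:111 -17:116 -16:122 -15:123 -14:126 -13:128 -12:132 -11:137 -10:148 -9:161 -8:171 -7:178 -6:184 -5:187 -4:189 -3:190 -2:190 -1:189 0:189
```

Notch about -33.5°, pin about -17.5° to -18.3°, so roughly 15.5° remain. I'll push 13° more and measure again.

Emit:
{"name": "carry_out", "arguments": {
  "steps": [1, -0.26, -0.24, 0, 0, 0, 4, 1, -0.46, -0.42, 0, 0, 0, 7, 1, -0.65, -0.62, 0, 0, 0, 10, 1, -0.83, -0.83, 0, 0, 0, 13, 1, -0.83, -0.83, 0, 0, 0, 13]
}}

```text
time: 5.08
eef_pos: [0.5316, 0.0273, 0.1042]
orientation: [0.0, 0.996, -0.091, 0.0]
force: [-0.0, 0.4, -1.2]
finger_gap: 0.0
```

```bash
python3 look2.py pics/c6.png; cat > ang.py <<'E'
from pol import *
def cen(a,row,th,lo,hi,dark=False):
    s=(a>=lo)&(a<=hi);v=row[s];x=a[s]; v=-v if dark else v; th=-th if dark else th
    m=v>th; i=np.where(m)[0]; 
    if len(i)==0: return None
    return round(float(x[i[0]]),1),round(float(x[i[-1]]),1),round(float(x[i[0]]+x[i[-1]])/2,2)
a=np.arange(-60,20,.25)
for n,C in(("scene",(.573,-.0045)),("top",(.5708,-.006))):
    f=viewer.grab_frame(n)
    for r in(.057,.059,.061,.063,.065): print(n,'notch',r,cen(a,polar(f,C,.081,[r],np.radians(a))[0],100,-45,10))
    for r in(.072,.074,.076): print(n,'pin',r,cen(a,polar(f,C,.074,[r],np.radians(a))[0],140,-35,0,True))
E
python3 ang.py
```

```text
5.175 [0.5316 0.0273 0.1042] [ 0.000e+00  9.959e-01 -9.030e-02  2.000e-04] [-0.45  0.06 -0.31] [ 0.07 -0.06  0.01]
scene notch 0.057 (-23.2, -21.5, -22.38)
scene notch 0.059 (-25.8, -19.0, -22.38)
scene notch 0.061 (-26.5, -17.8, -22.12)
scene notch 0.063 (-27.2, -17.0, -22.12)
scene notch 0.065 (-28.2, -17.0, -22.62)
scene pin 0.072 (-23.8, -8.0, -15.88)
scene pin 0.074 (-23.8, -8.8, -16.25)
scene pin 0.076 (-23.5, -9.8, -16.62)
top notch 0.057 (-27.2, -20.8, -24.0)
top notch 0.059 (-27.0, -18.2, -22.62)
top notch 0.061 (-26.5, -17.5, -22.0)
top notch 0.063 (-26.0, -19.0, -22.5)
top notch 0.065 (-27.2, -19.2, -23.25)
top pin 0.072 (-23.5, -10.5, -17.0)
top pin 0.074 (-24.2, -12.2, -18.25)
top pin 0.076 (-24.0, -13.2, -18.62)
```

View pics/c6.png

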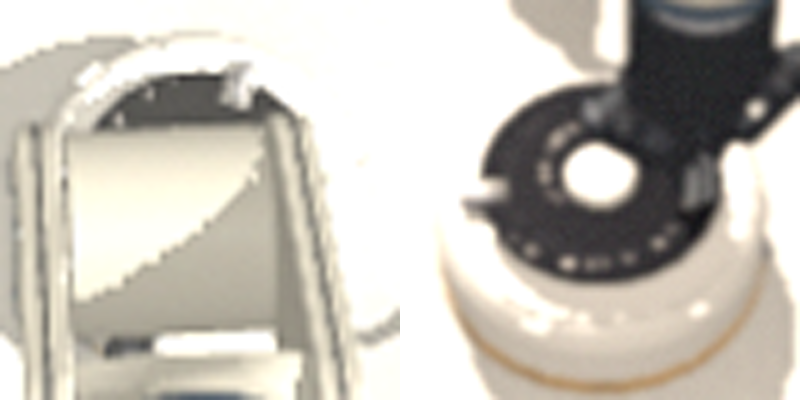

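Emit:
{"name": "carry_out", "arguments": {
  "steps": [1, -0.07, -0.08, 0, 0, 0, 1.2, 1, -0.14, -0.18, 0, 0, 0, 2.5, 1, -0.14, -0.18, 0, 0, 0, 2.5, 1, -0.14, -0.18, 0, 0, 0, 2.5, 1, -0.14, -0.18, 0, 0, 0, 2.5]
}}

```text
time: 5.9
eef_pos: [0.5298, 0.0255, 0.1041]
orientation: [0.0, 0.998, -0.067, -0.0]
force: [-0.5, 0.3, -1.1]
finger_gap: -0.0002
```

```bash
python3 - <<'E'
from h import *
s=bot.state();print(s["eef_pos"].round(4))
def mk(f,c,n):
    u,v=proj(f,c);u=int(u);v=int(v);print(u,v)
    return cv2.resize(f["img"][v-n:v+n,u-n:u+n,::-1],(400,400),interpolation=cv2.INTER_CUBIC)
c=[.633,-.026,.08]
cv2.imwrite("pics/c7.png",np.hstack([mk(viewer.grab_frame("top"),c,13),mk(viewer.grab_frame("scene"),c,13)]))
E
python3 ang.py
```

```text
[0.5298 0.0255 0.1041]
277 167
219 173
scene notch 0.057 None
scene notch 0.059 (-19.8, -19.0, -19.38)
scene notch 0.061 (-22.5, -17.5, -20.0)
scene notch 0.063 (-23.8, -16.8, -20.25)
scene notch 0.065 (-26.2, -16.8, -21.5)
scene pin 0.072 (-23.8, -8.0, -15.88)
scene pin 0.074 (-23.8, -8.8, -16.25)
scene pin 0.076 (-23.5, -9.8, -16.62)
top notch 0.057 (-16.5, -12.8, -14.62)
top notch 0.059 (-16.2, -12.5, -14.38)
top notch 0.061 (-22.8, -12.5, -17.62)
top notch 0.063 (-23.0, -12.5, -17.75)
top notch 0.065 (-23.8, -13.2, -18.5)
top pin 0.072 (-25.8, -10.5, -18.12)
top pin 0.074 (-24.8, -12.0, -18.38)
top pin 0.076 (-24.0, -13.2, -18.62)
```

View pics/c7.png

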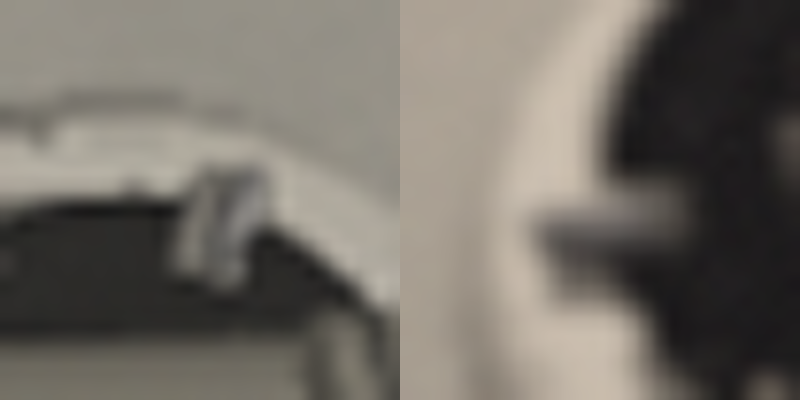

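The notch is now around the pin (the pin is seen inside it, within about 1 to 2°). The fingertip already stands over the disc beside the peg, so I'll try a gentle press right here.

Emit:
{"name": "carry_out", "arguments": {
  "steps": [1, 0, 0, -0.2, 0, 0, 0, 1, 0, 0, -0.35, 0, 0, 0, 1, 0, 0, -0.45, 0, 0, 0, 1, 0, 0, -0.5, 0, 0, 0, 1, 0, 0, -0.5, 0, 0, 0]
}}

```text
time: 6.72
eef_pos: [0.5298, 0.0255, 0.0991]
orientation: [0.0, 0.998, -0.067, -0.0]
force: [-0.5, 0.2, -0.8]
finger_gap: -0.0003
```

Emit:
{"name": "carry_out", "arguments": {
  "steps": [1, 0, 0, -0.05, 0, 0, 0, 1, 0, 0, -0.1, 0, 0, 0, 1, 0, 0, -0.15, 0, 0, 0, 1, 0, 0, -0.2, 0, 0, 0, 1, 0, 0, -0.2, 0, 0, 0]
}}

```text
time: 7.35
eef_pos: [0.5298, 0.0255, 0.097]
orientation: [0.0, 0.998, -0.067, -0.0]
force: [-0.7, -0.7, 0.8]
finger_gap: 0.0004
```

Emit:
{"name": "carry_out", "arguments": {
  "steps": [1, 0, 0, -0.05, 0, 0, 0, 1, 0, 0, -0.1, 0, 0, 0, 1, 0, 0, -0.15, 0, 0, 0, 1, 0, 0, -0.2, 0, 0, 0, 1, 0, 0, -0.2, 0, 0, 0]
}}

```text
time: 7.98
eef_pos: [0.5299, 0.0256, 0.0951]
orientation: [-0.0, 0.998, -0.067, 0.0]
force: [-0.3, 1.0, 2.9]
finger_gap: 0.0001
```

```bash
python3 look2.py pics/c8.png; python3 ang.py
```

```text
8.075 [0.5299 0.0256 0.0951] [-1.000e-04  9.977e-01 -6.740e-02  1.000e-04] [-0.62  2.09  0.96] [ 0.34  0.05 -0.02]
scene notch 0.057 None
scene notch 0.059 None
scene notch 0.061 None
scene notch 0.063 None
scene notch 0.065 (-45.0, -17.0, -31.0)
scene pin 0.072 (-24.0, -8.0, -16.0)
scene pin 0.074 (-23.8, -8.8, -16.25)
scene pin 0.076 (-23.5, -9.8, -16.62)
top notch 0.057 (-25.0, -12.2, -18.62)
top notch 0.059 (-24.5, -12.5, -18.5)
top notch 0.061 (-24.0, -12.5, -18.25)
top notch 0.063 (-23.5, -12.5, -18.0)
top notch 0.065 (-24.0, -12.5, -18.25)
top pin 0.072 (-23.5, -10.8, -17.12)
top pin 0.074 (-24.2, -12.0, -18.12)
top pin 0.076 (-24.0, -13.2, -18.62)
```

View pics/c8.png

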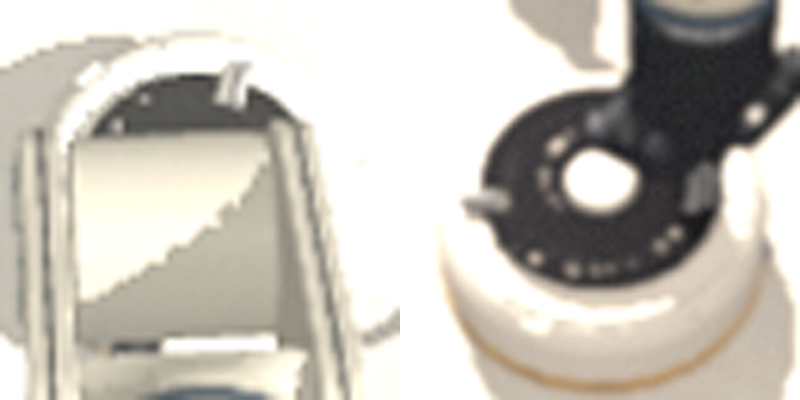

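The disc is going down: the hub and rim are lower in the scene view, the pin stands up in the notch, and the force is about 3 N. I'll continue.

Emit:
{"name": "carry_out", "arguments": {
  "steps": [1, 0, 0, -0.1, 0, 0, 0, 1, 0, 0, -0.2, 0, 0, 0, 1, 0, 0, -0.3, 0, 0, 0, 1, 0, 0, -0.4, 0, 0, 0, 1, 0, 0, -0.5, 0, 0, 0]
}}

```text
time: 8.8
eef_pos: [0.5299, 0.0255, 0.09]
orientation: [0.0, 0.998, -0.067, 0.0]
force: [-0.9, 2.1, 1.3]
finger_gap: -0.0001
```

Emit:
{"name": "carry_out", "arguments": {
  "steps": [1, 0, 0, -0.05, 0, 0, 0, 1, 0, 0, -0.1, 0, 0, 0, 1, 0, 0, -0.12, 0, 0, 0, 1, 0, 0, -0.14, 0, 0, 0, 1, 0, 0, -0.14, 0, 0, 0]
}}

```text
time: 9.43
eef_pos: [0.5298, 0.0254, 0.0892]
orientation: [0.0, 0.998, -0.067, 0.0]
force: [-2.5, 1.5, 7.7]
finger_gap: 0.0002
```

Emit:
{"name": "carry_out", "arguments": {
  "steps": [1, 0, 0, -0.05, 0, 0, 0, 1, 0, 0, -0.1, 0, 0, 0, 1, 0, 0, -0.15, 0, 0, 0, 1, 0, 0, -0.15, 0, 0, 0, 1, 0, 0, -0.15, 0, 0, 0]
}}

```text
time: 10.05
eef_pos: [0.5301, 0.0256, 0.0889]
orientation: [-0.0, 0.998, -0.067, 0.0]
force: [-5.9, 3.3, 22.0]
finger_gap: -0.0
```

It stopped hard at TCP z 0.089 (tip 0.070, the disc's home height) with 22 N. I'll ease off, step away from the peg, then rise.

Emit:
{"name": "carry_out", "arguments": {
  "steps": [1, 0, 0, 0.15, 0, 0, 0, 1, 0, 0, 0.2, 0, 0, 0, 1, 0.15, 0.45, 0.25, 0, 0, 0, 1, 0.3, 0.9, 0.3, 0, 0, 0, 1, 0.3, 0.9, 1.5, 0, 0, 0]
}}

```text
time: 10.68
eef_pos: [0.5322, 0.0348, 0.1017]
orientation: [0.0, 0.998, -0.067, -0.001]
force: [-0.5, 0.1, 0.2]
finger_gap: 0.0001
```

Emit:
{"name": "carry_out", "arguments": {
  "steps": [1, 0, 0, 3, 0, 0, 0, 1, 0, 0, 7, 0, 0, 0, 1, 0, 0, 12, 0, 0, 0, 1, -4, -4, 15, 0, 0, 0, 1, -8, -8, 16, 0, 0, 0]
}}

```text
time: 11.3
eef_pos: [0.453, -0.0462, 0.2648]
orientation: [0.0, 0.998, -0.066, 0.002]
force: [-0.2, -0.5, -0.7]
finger_gap: -0.0006
```

Emit:
{"name": "carry_out", "arguments": {
  "steps": [1, 0, -5, 0, 0, 0, 0, 1, 0, -10, 0, 0, 0, 0, 1, 0, -15, 0, 0, 0, 0, 1, 0, -20, 0, 0, 0, 0, 1, 0, -24, 0, 0, 0, 0]
}}

```text
time: 11.92
eef_pos: [0.4526, -0.2875, 0.263]
orientation: [0.0, 0.998, -0.068, 0.0]
force: [-0.1, 0.7, 0.5]
finger_gap: 0.0001
```

```bash
python3 look2.py pics/c9.png; python3 - <<'E'
from h import *
for n in("top","scene"):
    f=viewer.grab_frame(n);cv2.imwrite(f"pics/end_{n}.png",f["img"][:,:,::-1])
E
```

```text
12.025 [ 0.4529 -0.2889  0.263 ] [ 8.000e-04  9.976e-01 -6.890e-02  7.000e-04] [-0.29  0.38  0.3 ] [0.02 0.01 0.01]
```

View pics/c9.png

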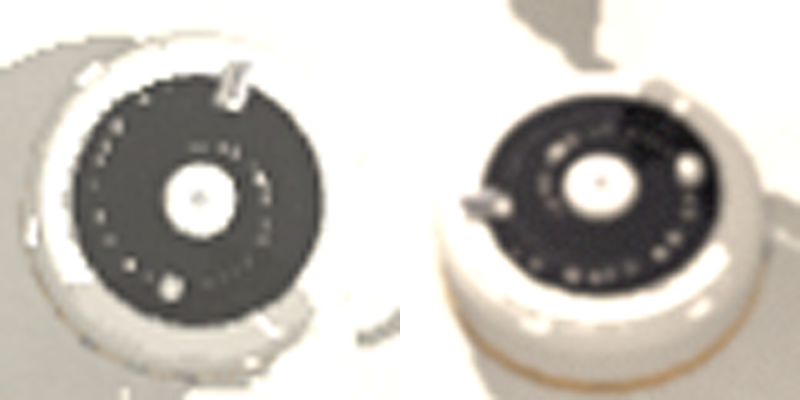

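View pics/end_scene.png

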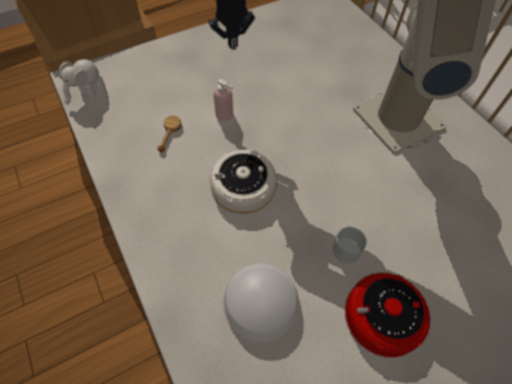

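```bash
python3 - <<'E'
from h import *
def blob(f,xyz,r):
    u,v=proj(f,xyz);x0,y0=int(u)-r,int(v)-r
    g=cv2.cvtColor(f["img"],cv2.COLOR_RGB2GRAY)[y0:y0+2*r,x0:x0+2*r]
    n,l,s,c=cv2.connectedComponentsWithStats((g>100).astype(np.uint8)); i=1+np.argmin(np.hypot(*(c[1:]-r).T)-np.minimum(s[1:,4],30)); return c[i]+[x0,y0],s[i,4]
class F(dict):pass
ft=viewer.grab_frame("top");fs=viewer.grab_frame("scene")
ft0=dict(ft,img=cv2.imread("pics/top0raw.png")[:,:,::-1].copy());fs0=dict(fs,img=cv2.imread("pics/scene0raw.png")[:,:,::-1].copy())
for a,b,z in((ft0,fs0,.086),(ft,fs,.075)):
    p=[.572,-.006,z];A,n1=blob(a,p,10);B,n2=blob(b,p,10);print('hub',A,n1,B,n2,tri(a,A,b,B))
E
```

```text
hub [272.33333333 186.77142857] 105 [242.40769231 169.22307692] 130 (array([ 0.57139202, -0.0071909 ,  0.08128286]), np.float64(0.001640399623274828))
hub [272.14563107 186.93203883] 103 [242.5 171.5] 124 (array([ 0.57159493, -0.00713064,  0.07059559]), np.float64(0.0011607925420706346))
```

The hub has dropped 10.7 mm by two-view measurement, against 11 mm expected. That fits the hard stop, so I'm handing in.

```bash
python3 -c "
from workcell import bot
print(bot.finish_job())"
```

```text
the job is handed in; nothing more can be done
None
```

The star disc is home on the drive plate, and the job is handed in at about 12 s of the 64 s allowed. With the closed fingers against the peg, I pushed the disc about 55° counter-clockwise until the notch stood over the pin. I then pressed it down beside the peg, stepped away and retracted the arm.

**Checks that agree:**
- The disc stopped hard at a fingertip height of about 70 mm, which is its home height. The press reached 22 N.
- The hub dropped 10.7 mm between the first and last pictures, against 11 mm expected.
- The last pictures show the pin standing up in the notch.
- In the last scene picture nothing else on the dresser looks moved. I compared this by eye, not by measurement.

**Checks that disagreed:**
- **Notch angle:** just before pressing, the readings of notch and pin angle differed by 2 to 3°, because the pin showed inside the notch. The easy descent at about 3 N settled it.
- **Hub height:** the absolute two-view hub height read about 6 mm low both before and after, so I relied only on the difference.

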